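Click the green pump cassette home

ROBOT

A 6-joint arm with a two-finger parallel gripper is mounted at the origin on the work surface. World frame = base frame: x ahead of the robot, y to its left, z up, the work surface at z = 0. Lengths are in m, angles in rad, forces in N, time in s.
With the tool pointing down it reaches from about 0.35 to 0.975 m from the base axis. Payload 4.9 kg.
Tool frame: the origin (TCP) lies at the very end of the fingers, on their centre line; the grasp point (between the pads) lies 19 mm behind it; z points along the fingers, y is the line along which they close (so a half turn about z gives the same grasp; the last joint's range is limited). The gripper opens to 85 mm and grips with 20 to 120 N. Pads are 22 mm wide; open, the fingers measure 114 mm over their backs; the gripper's body (76 mm by 85 mm) begins 54 mm behind the grasp point. The pads swing forward as they close: fully open they stand 13 mm farther back than shut.
Start: joints at [1.157, 0.053, 1.613, -0, 1.476, -0.119], TCP at [0.182, 0.598, 0.231] pointing down, gripper open.
Joint ranges: [-3.01, 3.01], [-1.01, 2.22], [0.06, 2.58], [-1.02, 4.17], [0.09, 2.62], [-3.14, 3.14]. Speed limits (rad/s): [2.57, 2.57, 3.14, 3.14, 3.14, 3.14].

INTERFACE

Orientations are given as [roll, pitch, yaw] about the fixed x, y, z axes, in that order (R = Rz(yaw) Ry(pitch) Rx(roll)).
In Python, from plant import observe, capture, close_job, regions_of gives the robot as it stands.
- The arm moves only by the tool apply_moves, never from a script. Its argument "deltas" is a list of rows, each an object with "xyz": the shift along the tool's x, y, z in m, a list of three; "rot": the turn, a rotation vector about the tool's x, y, z in rad, a list of three; "fingers": the opening, from -1 (shut) to 1 (fully open). In form: [{"xyz": [tx, ty, tz], "rot": [wx, wy, wz], "fingers": fingers}, ...]. A call has 1 to 12 rows; each row is the pose to reach, as a shift and turn from the pose commanded when the call began, along the tool's axes at that moment; what a row does not reach only later rows make up. A row lasts 1/12 s, in which the tool goes at most 41.7 mm and 7.16 degrees, less where a joint would pass 70% of its speed; a pose out of reach is approached as far as the arm can. A call with a gripper value outside its range is refused whole. The fingers move at their own pace and stop on an object; "force" is the grip in N (left out, the last holds). Time passes only in rows, so rows that repeat a pose let the fingers close. It gives the time, the measured TCP pose, the force, the opening and the grip force at its end, in the units of the state.
- observe(): the state, without advancing time (a new reading comes with each control period).
- capture(name): name is "scene" or "top" or "wrist"; returns a dict with "image" (420x560x3 uint8, red, green, blue), "K" (3x3 intrinsics, pixels), "k1" (the pictures are not rectified: a ray, as slopes to the right and down, at radius r is drawn at 1 + k1 r^2 times it, then the intrinsics apply), "extrinsics" (4x4, takes a point from world to camera coordinates). Camera axes: x right, y down, z forward; pixel columns grow to the right and rows downward; lengths in m; the calibration is good to about 2 mm. A picture is of the moment at which its call begins. There is no depth.
- close_job(): hands the job in; it is judged then, once.
Trained networks look in a picture, given as the dict that the camera call returned (one of the last four; its "shot" number tells which), for a name from the list of things; names that differ only in an ending like _2 or _b are one class to them, and where a whole thing is asked for, a point or a joint stands for the part that bears it (a point fixed in the world has none). Each returns a list of dicts, best first, with "p" (0 to 1); they miss things now and then, are a little off and sometimes report something else, mostly with a low value. They report only what shows in the picture. A call takes as long as a camera call. They do not tell look-alikes from the thing itself.
- regions_of(label, picture): "pixels" (420x560 bool, what is visible of it) and "rect" ([centre column, centre row, width, height] in pixels, round what is visible of it).
The state is a dict: "t": time; "joint_pos": joint angles; "dq": joint speeds; "effort": joint torques, N m; "eef_pos": TCP position; "ee_rot": TCP orientation; "ft_force": force on the tool from outside, world axes, zero at the start; "wrist_torque": the same for the moment, N m; "finger_gap": finger opening in m; "grasp_force": force on a finger pad.
Only numpy, scipy, OpenCV 4.12 (cv2) and the standard library are available. Lean on these libraries where they do the work, as an engineer would, in place of code of your own. Each camera call takes 0.05 s, during which the arm holds its last target. There are 200 camera calls.

TASK

Slide the pump cassette with the green tag along its lane of the dock, without lifting it, past the red sprung latch until the latch has snapped back out behind it, and let go of it there. Leave the cassette with the orange tag where it stands.

Things in the scene. Friction and masses are not known exactly. Their poses are not given: they have to be found in the camera images.
- green_mid (a point): Centre of the cassette to push: a loose cream block 80 mm long (x, push direction), 50 wide (y), 55 high, about 0.45 kg, GREEN tag on top and rear, two 11 mm nipples in front. It stands square in either lane of the dock, 115 to 150 mm short of home, top 63 mm above the bench. Its flat rear face, 40 mm behind this point, can be pushed above the lane walls.
- amber_mid (a point): Centre of the other cassette, of the same shape and size but with an ORANGE tag; it stands in the other lane and must stay there.
- dock: Fixed dock, x along its lanes (push direction, away from the robot), origin on the bench midway between the lanes. Lanes: 56 mm wide, centred at y = +55 and -55 mm, from open near end x = -150 to a rigid stop at x = +95; floor 8 mm, wall tops 24 mm above the bench; white box 68 mm high beyond. Home: cassette centre between x = +40 (latched) and +55 mm (at the stop).
- latch (a joint): Sprung latch bar with a red wedge nose in each lane, tops 22 mm above the bench: metres pushed aside (dock +y), 0 = out, at most 0.018. Noses stand 13 mm out of the lane's +y wall, sloping from x = -28 to -4 mm, square at x = 0. A passing cassette shifts the bar 7 to 13 mm (push 3 to 8 N); once its rear is past x = 0 the bar snaps back to 0 and blocks its return.
There are look-alikes about, which are no part of the job. What is shaped like the part that bears green_mid but purple is not meant.

How it is judged:
By the outcome, as a careful person would: the job done as asked, in the order asked, and still so for the second after the job is handed in, with the robot touching nothing.
It also fails if it takes over 32 s, if anything falls off the work surface, if the arm or the gripper's body presses on something with over 40 N, if the wrist force passes 120 N, or if a joint passes its speed limit or range.

## Working session

There is one attempt and no reset: what is moved stays moved. The work goes in short steps, Python scripts to look and compute and a tool call to move; the robot and the scene stay as the last step left them, time stands still between calls to the robot, and variables do not carry over. Pictures are saved under pics/ and viewed, at most 10 in all, crops included, and the job is handed in when it is done.

Besides the shell and the picture viewer there is one more tool, called after "Call:" as a command line: name --argument value ..., lists and objects as JSON in quotes. apply_moves: Moves the arm, as the interface text tells. Its arguments: {"type":"object","properties":{"deltas":{"type":"array"},"force":{"type":"number"}},"required":["deltas"]}

```bash
mkdir -p pics; cat > h.py <<'E'
import numpy as np, cv2
from plant import observe, capture, close_job, regions_of
def ray(c,u,v):
    K=np.array(c["K"]);E=np.array(c["extrinsics"]);k=c["k1"]
    d=np.array([(u-K[0,2])/K[0,0],(v-K[1,2])/K[1,1]]);s=d.copy()
    for _ in range(20): s=d/(1+k*(s@s))
    R=E[:3,:3];return -R.T@E[:3,3], R.T@np.array([s[0],s[1],1])
def at(c,u,v,z):
    o,d=ray(c,u,v);return o+d*(z-o[2])/d[2]
def proj(c,p):
    E=np.array(c["extrinsics"]);K=np.array(c["K"]);q=E[:3,:3]@p+E[:3,3];s=q[:2]/q[2];s=s*(1+c["k1"]*(s@s))
    return K[0,0]*s[0]+K[0,2],K[1,1]*s[1]+K[1,2]
def save(c,n): cv2.imwrite(f"pics/{n}.png",cv2.cvtColor(np.array(c["image"]),cv2.COLOR_RGB2BGR))
E
python3 - <<'E'
from h import *
s=observe();print(s["t"],s["eef_pos"],s["ee_rot"],s["finger_gap"])
cs={}
for n in("top","scene"):
    c=capture(n);cs[n]=c;save(c,n+"0")
    for l in("green_mid","amber_mid","dock","latch"):
        for r in regions_of(l,c)[:4]:
            print(n,l,round(r["p"],2),np.round(r["rect"],0),int(r["pixels"].sum()),at(c,r["rect"][0],r["rect"][1],.063).round(3))
cv2.imwrite("pics/both0.png",cv2.resize(np.vstack([cv2.imread("pics/top0.png"),cv2.imread("pics/scene0.png")]),None,fx=.7,fy=.7))
E
```

```text
0.0 [0.18133401 0.59746038 0.23005899] [-3.13954835e+00 -2.47776460e-04  2.84677842e+00] 0.08511703599473724
top green_mid 0.93 [292. 206.  41.  65.] 2025 [ 0.537 -0.041  0.063]
top green_mid 0.76 [400. 270.  61.  61.] 2167 [ 0.445 -0.198  0.063]
top amber_mid 0.83 [218. 210.  40.  63.] 2142 [0.529 0.067 0.063]
top dock 0.68 [244. 142. 146. 230.] 27004 [0.631 0.03  0.063]
top latch 0.61 [236. 170.  90.  21.] 447 [0.589 0.042 0.063]
scene green_mid 0.92 [159. 232.  40.  56.] 1930 [ 0.493 -0.216  0.063]
scene green_mid 0.77 [268. 216.  52.  54.] 1891 [ 0.56  -0.055  0.063]
scene amber_mid 0.93 [320. 195.  51.  54.] 1586 [0.564 0.051 0.063]
scene dock 0.66 [355. 275. 245. 166.] 19347 [ 0.736 -0.03   0.063]
scene latch 0.58 [332. 227.  60.  45.] 360 [0.643 0.012 0.063]
```

View pics/top0.png

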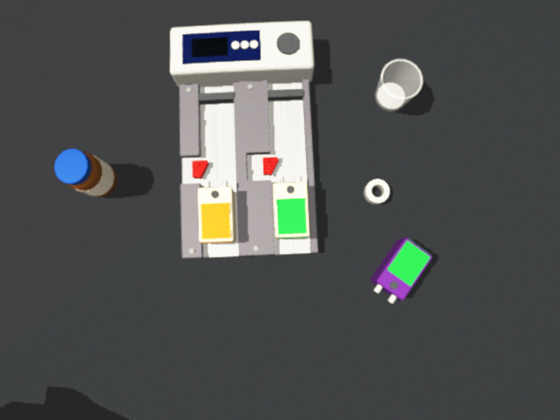

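View pics/scene0.png

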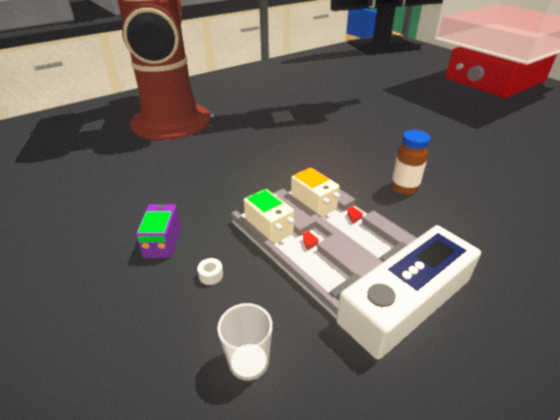

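The top view shows the green cassette at (292,208) in the right (−y) lane and the orange one at (217,215) in the left lane. The purple look-alike is at (402,268), outside the dock. I'll zoom in to get exact points.

```bash
python3 - <<'E'
import cv2
i=cv2.imread("pics/top0.png")[70:265,165:330]
cv2.imwrite("pics/crop1.png",cv2.resize(i,None,fx=3,fy=3,interpolation=cv2.INTER_CUBIC))
E
```

```text
(no output)
```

View pics/crop1.png

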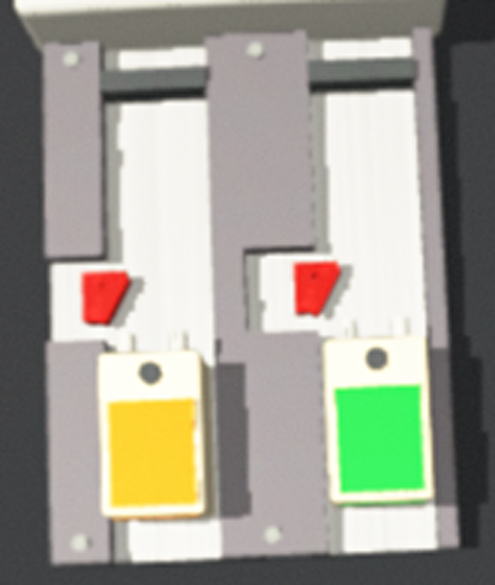

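The 3x crop shows the green cassette's top corners at crop (322,340), (428,338), (434,500) and (330,503). The dock's near corners are at (50,563) and (459,545), and the red nose far edges are at (130,271) and (340,262).

```bash
python3 - <<'E'
from h import *
c=capture("top")
def P(u,v,z): return at(c,u/3+165,v/3+70,z)
print("green");g=np.array([P(*q,.063) for q in((322,340),(428,338),(434,500),(330,503))]);print(g.round(4),g.mean(0))
a=np.array([P(*q,.063) for q in((99,352),(202,350),(207,514),(103,517))]);print(a.mean(0))
L=P(50,563,.024);R=P(459,545,.024);print("near",L,R)
n1=P(130,271,.022);n2=P(340,262,.022);print("nose",n1,n2)
i1=P(437,548,.024);i2=P(414,30,.024);m1=P(222,556,.024);m2=P(208,40,.024)
f=lambda a,b:np.arctan2(b[1]-a[1],b[0]-a[0])
print("yaw",f(i1,i2),f(m1,m2),f(R,L)-np.pi/2,f(n2,n1)-np.pi/2,f(g[3],g[0]),f(g[2],g[1]))
print(i1,i2,m1,m2)
E
```

```text
green
[[ 0.5696 -0.0119  0.063 ]
 [ 0.5711 -0.0634  0.063 ]
 [ 0.4924 -0.0665  0.063 ]
 [ 0.4906 -0.0166  0.063 ]] [ 0.53093901 -0.03957392  0.063     ]
[0.52364361 0.0694705  0.063     ]
near [0.46067633 0.12553813 0.024     ] [ 0.47190063 -0.08151179  0.024     ]
nose [0.61182687 0.08880959 0.022     ] [ 0.61735826 -0.02001627  0.022     ]
yaw 0.04511507798064331 0.04817737949937745 0.054157618057973256 0.05078419933364753 0.05913700906461504 0.03923930730156309
[ 0.47031581 -0.07038329  0.024     ] [ 0.74353034 -0.05804883  0.024     ] [0.46533872 0.03811061 0.024     ] [0.73699112 0.05120825 0.024     ]
```

Dock origin is about (0.615, 0.019) with yaw 0.05. The green cassette's centre is at dock x ≈ −0.087, y ≈ −0.055, so the fit agrees with the lane geometry. I'll go behind it with the fingers shut.

Call:
apply_moves --deltas '[{"xyz": [-0.025, -0.03, 0], "rot": [0, 0, -0.03], "fingers": -1}, {"xyz": [-0.05, -0.06, 0], "rot": [0, 0, -0.06], "fingers": -1}, {"xyz": [-0.075, -0.09, 0], "rot": [0, 0, -0.09], "fingers": -1}, {"xyz": [-0.1, -0.12, 0], "rot": [0, 0, -0.12], "fingers": -1}, {"xyz": [-0.125, -0.15, 0], "rot": [0, 0, -0.15], "fingers": -1}, {"xyz": [-0.15, -0.18, 0], "rot": [0, 0, -0.18], "fingers": -1}, {"xyz": [-0.175, -0.21, 0], "rot": [0, 0, -0.21], "fingers": -1}, {"xyz": [-0.2, -0.24, 0], "rot": [0, 0, -0.24], "fingers": -1}, {"xyz": [-0.225, -0.27, 0], "rot": [0, 0, -0.27], "fingers": -1}, {"xyz": [-0.25, -0.3, 0], "rot": [0, 0, -0.3], "fingers": -1}, {"xyz": [-0.275, -0.33, 0], "rot": [0, 0, -0.33], "fingers": -1}, {"xyz": [-0.3, -0.36, 0], "rot": [0, 0, -0.345], "fingers": -1}]'

```text
t: 1.55
eef_pos: [0.3644, 0.1647, 0.2317]
ee_rot: [3.141, 0.002, -3.09]
ft_force: [-0.3, 1.4, 0.3]
finger_gap: -0.0001
grasp_force: 0.0
```

Call:
apply_moves --deltas '[{"xyz": [-0.013, -0.036, 0], "rot": [0, 0, 0], "fingers": -1}, {"xyz": [-0.026, -0.072, 0], "rot": [0, 0, 0], "fingers": -1}, {"xyz": [-0.039, -0.108, 0], "rot": [0, 0, 0], "fingers": -1}, {"xyz": [-0.052, -0.144, 0], "rot": [0, 0, 0], "fingers": -1}, {"xyz": [-0.065, -0.18, 0], "rot": [0, 0, 0], "fingers": -1}, {"xyz": [-0.08, -0.214, 0], "rot": [0, 0, 0], "fingers": -1}, {"xyz": [-0.08, -0.214, 0.035], "rot": [0, 0, 0], "fingers": -1}, {"xyz": [-0.08, -0.214, 0.07], "rot": [0, 0, 0], "fingers": -1}, {"xyz": [-0.08, -0.214, 0.105], "rot": [0, 0, 0], "fingers": -1}, {"xyz": [-0.08, -0.214, 0.14], "rot": [0, 0, 0], "fingers": -1}, {"xyz": [-0.08, -0.214, 0.15], "rot": [0, 0, 0], "fingers": -1}]'

```text
t: 2.47
eef_pos: [0.4506, -0.0425, 0.0756]
ee_rot: [3.139, -0.009, -3.092]
ft_force: [0.0, 0.2, -0.9]
finger_gap: -0.0002
grasp_force: 0.0
```

```bash
python3 - <<'E'
from h import *
s=observe();print(s["t"],s["eef_pos"],s["ee_rot"],s["ft_force"])
c=capture("scene");save(c,"scene1")
i=np.vstack([np.array(c["image"])[120:350,130:480]])
cv2.imwrite("pics/scene1.png",cv2.resize(cv2.cvtColor(i,cv2.COLOR_RGB2BGR),None,fx=2,fy=2))
E
```

```text
2.4667 [ 0.45063194 -0.04246937  0.07561877] [ 3.13867223 -0.00918544 -3.09185804] [ 0.02091996  0.15543199 -0.94566639]
```

View pics/scene1.png

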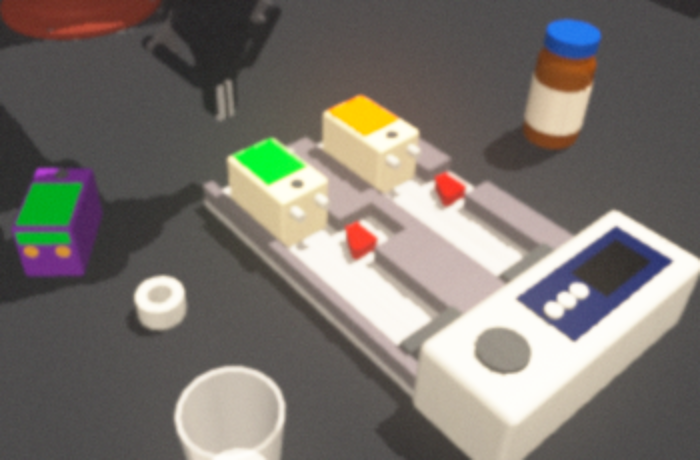

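The closed fingers, at about (225,100) in the crop, sit behind the green cassette, clear of everything. Next I lower them to pushing height, just above the walls.

Call:
apply_moves --deltas '[{"xyz": [0, 0, 0.022], "rot": [0, 0, 0], "fingers": -1}, {"xyz": [0, 0, 0.042], "rot": [0, 0, 0], "fingers": -1}, {"xyz": [0, 0, 0.042], "rot": [0, 0, 0], "fingers": -1}, {"xyz": [0, 0, 0.042], "rot": [0, 0, 0], "fingers": -1}]'

```text
t: 2.85
eef_pos: [0.4552, -0.0434, 0.0404]
ee_rot: [-3.141, 0.0, -3.091]
ft_force: [0.6, -1.0, 1.1]
finger_gap: 0.0002
grasp_force: 0.0
```

Call:
apply_moves --deltas '[{"xyz": [-0.004, 0, 0.006], "rot": [0, 0, 0], "fingers": -1}, {"xyz": [-0.012, 0, 0.007], "rot": [0, 0, 0], "fingers": -1}, {"xyz": [-0.02, 0, 0.007], "rot": [0, 0, 0], "fingers": -1}, {"xyz": [-0.026, 0, 0.007], "rot": [0, 0, 0], "fingers": -1}, {"xyz": [-0.032, 0, 0.007], "rot": [0, 0, 0], "fingers": -1}, {"xyz": [-0.038, 0, 0.007], "rot": [0, 0, 0], "fingers": -1}, {"xyz": [-0.044, 0, 0.007], "rot": [0, 0, 0], "fingers": -1}, {"xyz": [-0.05, 0, 0.007], "rot": [0, 0, 0], "fingers": -1}, {"xyz": [-0.056, 0, 0.007], "rot": [0, 0, 0], "fingers": -1}, {"xyz": [-0.062, 0, 0.007], "rot": [0, 0, 0], "fingers": -1}, {"xyz": [-0.068, 0, 0.007], "rot": [0, 0, 0], "fingers": -1}, {"xyz": [-0.074, 0, 0.007], "rot": [0, 0, 0], "fingers": -1}]'

```text
t: 3.85
eef_pos: [0.5248, -0.0403, 0.0327]
ee_rot: [-3.141, -0.014, -3.09]
ft_force: [-23.3, -3.5, 19.3]
finger_gap: -0.0
grasp_force: 11.9
```

```bash
python3 - <<'E'
from h import *
s=observe();print(s["t"],s["eef_pos"],s["ft_force"])
a=capture("scene");b=capture("top")
i=np.hstack([cv2.resize(np.array(a["image"])[140:320,190:390],None,fx=2,fy=2),cv2.resize(np.array(b["image"])[75:265,165:330],(312,360))])
cv2.imwrite("pics/p2.png",cv2.cvtColor(i,cv2.COLOR_RGB2BGR))
E
```

```text
3.85 [ 0.52478236 -0.04030951  0.03274593] [-23.33807538  -3.50830864  19.33806488]
```

View pics/p2.png

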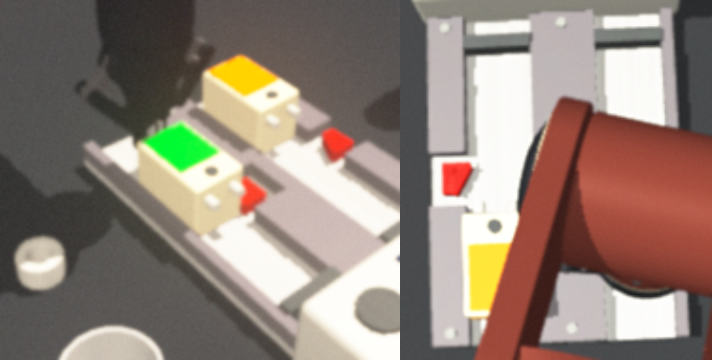

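The scene crop shows the green cassette's front at the nose, around (240,195). In the top view the left lane's nose has shifted about 7 mm to the left, so the bar is yielding. A downward load from finger friction shows up as fz = 19 N, so I'll ease z up slightly and continue.

Call:
apply_moves --deltas '[{"xyz": [-0.002, 0, -0.0015], "rot": [0, 0, 0], "fingers": -1}, {"xyz": [-0.006, 0, -0.0015], "rot": [0, 0, 0], "fingers": -1}, {"xyz": [-0.011, 0, -0.0015], "rot": [0, 0, 0], "fingers": -1}, {"xyz": [-0.016, 0, -0.0015], "rot": [0, 0, 0], "fingers": -1}, {"xyz": [-0.021, 0, -0.0015], "rot": [0, 0, 0], "fingers": -1}, {"xyz": [-0.026, 0, -0.0015], "rot": [0, 0, 0], "fingers": -1}]'

```text
t: 4.45
eef_pos: [0.5532, -0.0387, 0.033]
ee_rot: [-3.141, -0.006, -3.091]
ft_force: [-6.6, -2.6, 0.4]
finger_gap: -0.0002
grasp_force: 3.0
```

Call:
apply_moves --deltas '[{"xyz": [-0.005, 0, 0], "rot": [0, 0, 0], "fingers": -1}, {"xyz": [-0.01, 0, 0], "rot": [0, 0, 0], "fingers": -1}, {"xyz": [-0.015, 0, 0], "rot": [0, 0, 0], "fingers": -1}, {"xyz": [-0.02, 0, 0], "rot": [0, 0, 0], "fingers": -1}, {"xyz": [-0.025, 0, 0], "rot": [0, 0, 0], "fingers": -1}, {"xyz": [-0.03, 0, 0], "rot": [0, 0, 0], "fingers": -1}, {"xyz": [-0.035, 0, 0], "rot": [0, 0, 0], "fingers": -1}, {"xyz": [-0.04, 0, 0], "rot": [0, 0, 0], "fingers": -1}, {"xyz": [-0.045, 0, 0], "rot": [0, 0, 0], "fingers": -1}, {"xyz": [-0.05, 0, 0], "rot": [0, 0, 0], "fingers": -1}]'

```text
t: 5.28
eef_pos: [0.603, -0.0371, 0.0331]
ee_rot: [-3.139, -0.006, -3.091]
ft_force: [-8.6, -4.7, 2.0]
finger_gap: 0.0003
grasp_force: 4.1
```

```bash
python3 - <<'E'
from h import *
s=observe();print(s["t"],s["eef_pos"],s["ft_force"])
a=capture("scene");b=capture("top")
i=np.hstack([cv2.resize(np.array(a["image"])[140:320,190:390],None,fx=2,fy=2),cv2.resize(np.array(b["image"])[75:265,165:330],(312,360))])
cv2.imwrite("pics/p3.png",cv2.cvtColor(i,cv2.COLOR_RGB2BGR))
E
```

```text
5.2833 [ 0.6030254  -0.03705782  0.03306007] [-8.6295661  -4.67594912  2.04605465]
```

View pics/p3.png

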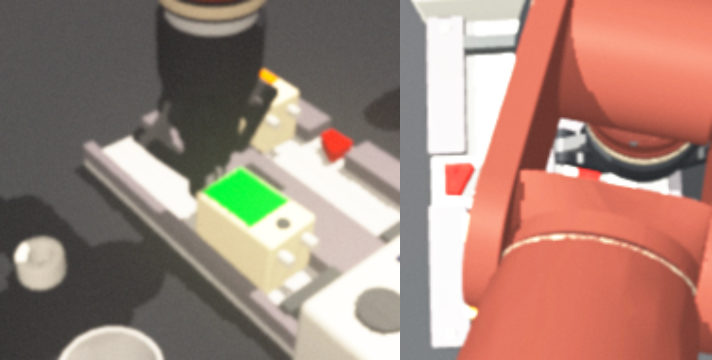

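The cassette is nearly home and square, with its rear just short of the nose. The left nose is still shifted. 11–12 mm to go.

Call:
apply_moves --deltas '[{"xyz": [-0.003, 0, 0], "rot": [0, 0, 0], "fingers": -1}, {"xyz": [-0.006, 0, 0], "rot": [0, 0, 0], "fingers": -1}, {"xyz": [-0.009, 0, 0], "rot": [0, 0, 0], "fingers": -1}, {"xyz": [-0.012, 0, 0], "rot": [0, 0, 0], "fingers": -1}, {"xyz": [-0.012, 0, 0], "rot": [0, 0, 0], "fingers": -1}]'

```text
t: 5.8
eef_pos: [0.6169, -0.0349, 0.0336]
ee_rot: [3.141, -0.0, -3.091]
ft_force: [-2.2, -0.9, -0.3]
finger_gap: 0.0003
grasp_force: 0.8
```

```bash
python3 - <<'E'
from h import *
s=observe();print(s["t"],s["eef_pos"],s["ft_force"])
a=capture("scene");b=capture("top")
i=np.hstack([cv2.resize(np.array(a["image"])[140:320,190:390],None,fx=2,fy=2),cv2.resize(np.array(b["image"])[75:265,165:330],(312,360))])
cv2.imwrite("pics/p4.png",cv2.cvtColor(i,cv2.COLOR_RGB2BGR))
E
```

```text
5.8 [ 0.61692371 -0.03487601  0.0336017 ] [-2.23698729 -0.91026578 -0.25628236]
```

View pics/p4.png

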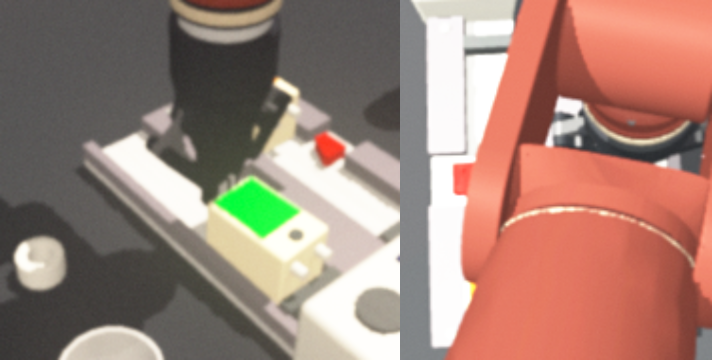

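The push force fell from 8.6 to 2.2 N, and the left nose at (462,178) has moved back, so the latch has snapped. Now I back off along the lane and rise.

Call:
apply_moves --deltas '[{"xyz": [0.006, 0, 0], "rot": [0, 0, 0], "fingers": -1}, {"xyz": [0.016, 0, 0], "rot": [0, 0, 0], "fingers": -1}, {"xyz": [0.03, 0, 0], "rot": [0, 0, 0], "fingers": -1}, {"xyz": [0.04, 0, -0.02], "rot": [0, 0, 0], "fingers": -1}, {"xyz": [0.05, 0, -0.055], "rot": [0, 0, 0], "fingers": -1}, {"xyz": [0.06, 0, -0.09], "rot": [0, 0, 0], "fingers": -1}, {"xyz": [0.07, 0, -0.125], "rot": [0, 0, 0], "fingers": -1}, {"xyz": [0.08, 0, -0.16], "rot": [0, 0, 0], "fingers": -1}, {"xyz": [0.11, -0.02, -0.18], "rot": [0, 0, 0], "fingers": -1}, {"xyz": [0.14, -0.04, -0.18], "rot": [0, 0, 0], "fingers": -1}, {"xyz": [0.16, -0.07, -0.18], "rot": [0, 0, 0], "fingers": -1}, {"xyz": [0.17, -0.1, -0.18], "rot": [0, 0, 0], "fingers": -1}]'

```text
t: 6.9
eef_pos: [0.4498, -0.144, 0.2149]
ee_rot: [-3.14, 0.003, -3.09]
ft_force: [0.4, 0.6, -0.2]
finger_gap: 0.0001
grasp_force: 0.0
```

Call:
apply_moves --deltas '[{"xyz": [0, -0.04, 0], "rot": [0, 0, 0], "fingers": -1}, {"xyz": [0, -0.08, 0], "rot": [0, 0, 0], "fingers": -1}, {"xyz": [0, -0.12, 0], "rot": [0, 0, 0], "fingers": -1}, {"xyz": [0, -0.15, 0], "rot": [0, 0, 0], "fingers": -1}, {"xyz": [0, -0.17, 0], "rot": [0, 0, 0], "fingers": -1}, {"xyz": [0, -0.17, 0], "rot": [0, 0, 0], "fingers": -1}]'

```text
t: 7.4
eef_pos: [0.4594, -0.3167, 0.2141]
ee_rot: [-3.14, 0.001, -3.095]
ft_force: [0.1, -0.9, 0.5]
finger_gap: 0.0001
grasp_force: 0.0
```

```bash
python3 - <<'E'
from h import *
s=observe();print(s["t"],s["eef_pos"],s["ft_force"])
a=capture("scene");b=capture("top")
i=np.hstack([cv2.resize(np.array(a["image"])[140:320,190:390],None,fx=2,fy=2),cv2.resize(np.array(b["image"])[75:265,165:330],(312,360))])
cv2.imwrite("pics/p5.png",cv2.cvtColor(i,cv2.COLOR_RGB2BGR))
hsv=cv2.cvtColor(np.array(b["image"]),cv2.COLOR_RGB2HSV);m=cv2.inRange(hsv,(50,150,80),(75,255,255));m[:,330:]=0
v,u=np.nonzero(m);p=at(b,u.mean(),v.mean(),.063)
O=np.array([.6153,.0194]);d=p[:2]-O;print("tag dock",d@[.9988,.05],d@[-.05,.9988])
m=np.array([[430.,208]]);t=at(b,381/3+165,439/3+70,.063)[:2]-O;print("tag before",t@[.9988,.05],"shift gives centre",-.0872+(d-t)@[.9988,.05])
E
```

```text
7.4 [ 0.45944008 -0.31671175  0.21405716] [ 0.10216446 -0.85920904  0.53676275]
tag dock 0.039381604689311255 -0.05428143522487538
tag before -0.0965770219297464 shift gives centre 0.048758626619057666
```

View pics/p5.png

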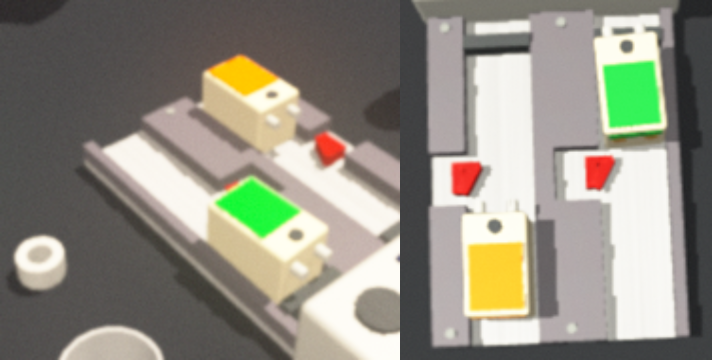

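The green cassette, at (632,85) in the composite, has its centre at dock x ≈ +0.049, which is home. The red nose at (598,172) is fully out behind it, the orange cassette hasn't moved and the robot is clear.

```bash
python3 -c "
from plant import close_job
print(close_job())"
```

```text
the job is handed in; nothing more can be done
None
```

The green cassette is home at dock x ≈ +49 mm with the latch snapped out behind it; the orange one was not moved, the arm is clear, and the job is handed in at about 7.5 s.

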